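Lay out four cutting tools by length

TASK

Lay the two reamers and the two end mills in the row of four black cradles in order of length, one to a cradle: the longest in the cradle next to the upright steel post, the shortest in the cradle farthest from it. Set each down along its cradle, in both notches and about centred, and leave the oil bottle where it stands.

Things in the scene. Friction and masses are not known exactly. Their poses are not given: they have to be found in the camera images.
- long_reamer_c (a point): Bright steel chucking reamer, the longest of the four tools, loose, lying flat on the bench to the robot's left at the start: 142 mm long, 14 mm thick (treat its section as 14 x 14 mm; it does not roll). The point is its centre, half-way along and half-way up; its y axis runs along its length, its z axis up. Grip it across its thickness near this point.
- short_reamer_c (a point): Bright steel chucking reamer, slimmer and shorter than the other reamer, loose, lying flat on the bench to the robot's left at the start: 124 mm long, 12 mm thick (treat its section as 12 x 12 mm; it does not roll). The point is its centre, half-way along and half-way up; its y axis runs along its length, its z axis up. Grip it across its thickness near this point.
- thick_mill_c (a point): Bright steel four-flute end mill, the thick one, loose, lying flat on the bench to the robot's left at the start: 100 mm long, 20 mm thick (treat its section as 20 x 20 mm; it does not roll). The point is its centre, half-way along and half-way up; its y axis runs along its length, its z axis up. Grip it across its thickness near this point.
- thin_mill_c (a point): Bright steel four-flute end mill, the small thin one, shortest of the four tools, loose, lying flat on the bench to the robot's left at the start: 70 mm long, 12 mm thick (treat its section as 12 x 12 mm; it does not roll). The point is its centre, half-way along and half-way up; its y axis runs along its length, its z axis up. Grip it across its thickness near this point.
- cradle_a: One of four identical fixed black cradles, in one row on an aluminium bar, 85 mm apart; which is where in the row varies. Two saddles (44 mm clear between, room for fingers), each with a flat notch 34 mm wide between 6 mm high lips. Origin: its centre, on the bar's top 8 mm above the bench; notch floors 12 mm above the origin. Tools lie along its x axis; the row runs along y.
- cradle_b: Another cradle, the same in every way as cradle_a: origin at its centre 8 mm above the bench, notch floors 12 mm above that, tools lie along its x axis. Its place in the row varies.
- cradle_c: Another cradle, the same in every way as cradle_a: origin at its centre 8 mm above the bench, notch floors 12 mm above that, tools lie along its x axis. Its place in the row varies.
- cradle_d: Another cradle, the same in every way as cradle_a: origin at its centre 8 mm above the bench, notch floors 12 mm above that, tools lie along its x axis. Its place in the row varies.
- end_post: Fixed upright round steel post, 16 mm across (26 mm at its foot), 44 mm high, at one end of the bar, in line with the row, 62.5 mm beyond the middle of the nearest cradle. It may be at either end (the other end has only a flat dark disc). Origin: centre of its underside, 8 mm above the bench.
- oil_bottle: Bystander: cream oil bottle with a red spout, 50 mm across, 142 mm high, standing loose beyond the row; leave it alone. Origin: centre of its underside.
Mind the look-alikes: they are no part of the job. What is shaped like the part that bears long_reamer_c but purple or turquoise is not meant.

How it is judged:
By the outcome, as a careful person would: the job done as asked, in the order asked, and still so for the second after the job is handed in, with the robot touching nothing.
It also fails if it takes over 112 s, if anything falls off the work surface, if the arm or the gripper's body presses on something with over 40 N, if the wrist force passes 120 N, or if a joint passes its speed limit or range.

ROBOT

A 6-joint arm with a two-finger parallel gripper is mounted at the origin on a cart in front of the work surface, level with it; the furniture and walls round the work are solid. World frame = base frame: x ahead of the robot, y to its left, z up, the work surface at z = 0. Lengths are in m, angles in rad, forces in N, time in s.
With the tool pointing down it reaches from about 0.25 to 0.85 m from the base axis. Payload 12.5 kg.
Tool frame: the origin (TCP) lies between the finger pads; the fingertips stand arm.tcp_to_tips ahead of it and the grasp point (between the pads) lies 6 mm ahead of it (arm.tcp_to_tips is the distance from the TCP to the fingertips, in m); z points along the fingers, y is the line along which they close (so a half turn about z gives the same grasp; the last joint's range is limited). The gripper opens to 93 mm and grips with 3 to 60 N. Pads are 15 mm wide; open, the fingers measure 128 mm over their backs; the gripper's body (75 mm by 188 mm) begins 65 mm behind the grasp point.
Start: joints at [-1.411, 0.351, 1.652, -0, 1.139, -0.085], TCP at [0.133, -0.534, 0.244] pointing down, gripper open.
Joint ranges: [-2.75, 2.75], [-0.79, 2.1], [0.01, 2.65], [-1.57, 4.71], [0.07, 3.14], [-2.87, 2.87]. Speed limits (rad/s): [2.22, 2.22, 2.79, 3.14, 3.14, 3.14].

INTERFACE

Orientations are given as a unit quaternion [x, y, z, w].
In Python, from bench import status, cams, arm gives the robot as it stands.
- The arm moves only by the tool servo_tool, never from a script. Its argument "deltas" is a list of rows, each a list of 5 numbers: the opening, from 0 (shut) to 1 (fully open), then the shift along the tool's x, y, z in mm, then the turn about the tool's z in rad. A call has exactly 5 rows; each row shifts and turns the commanded pose from where the row before left it, along the tool's axes as they then stand; what a row does not reach is not made up. A row lasts 1/10 s, in which the tool goes at most 50 mm and 8.59 degrees, less where a joint would pass 70% of its speed; a pose out of reach is approached as far as the arm can. A call is refused whole if a number of a shift passes 50 or a number of a turn 0.15, either way. A call with a gripper value outside its range is refused whole. The fingers move at their own pace and stop on an object; "newtons" is the grip in N (left out, the last holds). Time passes only in rows, so rows that do not move let the fingers close, or fill a call up. It gives the time, the measured TCP pose, the force, the opening and the grip force at its end, in the units of the state.
- status.get_state(): the state, without advancing time (a new reading comes with each control period).
- cams.capture(name): name is "scene" or "top" or "wrist"; returns the picture (480x640x3 uint8, red, green, blue); there is no depth.
- cams.camera_params(name): a dict with "mtx" (3x3 intrinsics, pixels), "R" (3x3) and "t" (3): a world point X has camera coordinates R X + t. Camera axes: x right, y down, z forward; pixel columns grow to the right and rows downward; lengths in m; the calibration is good to about 2 mm. A picture is of the moment at which its call begins: read the wrist's pose just before it. camera_params takes no time and is no camera call; for the wrist camera it gives the pose at the moment of the call.
- arm.hand_in(): hands the job in; it is judged then, once.
The state is a dict: "t": time; "qpos": joint angles; "joint_velocities": joint speeds; "joint_efforts": joint torques, N m; "position": TCP position; "ee_rot": TCP orientation; "force": force on the tool from outside, world axes, zero at the start; "moment": the same for the moment, N m; "finger_gap": opening from 0.0 (shut) to 1.0 (fully open); "grip_force": force on a finger pad.
Only numpy, scipy, OpenCV 4.12 (cv2) and the standard library are available. Lean on these libraries where they do the work, as an engineer would, in place of code of your own. Each camera call takes 0.05 s, during which the arm holds its last target. There are 200 camera calls.

## Working session

There is one attempt and no reset: what is moved stays moved. The work goes in short steps, Python scripts to look and compute and a tool call to move; the robot and the scene stay as the last step left them, time stands still between calls to the robot, and variables do not carry over. Pictures are saved under pics/ and viewed, at most 14 in all, crops included, and the job is handed in when it is done.

Besides the shell and the picture viewer there is one more tool, called after ">>>" by a JSON object that holds its "api" and its "payload". servo_tool: Moves the arm, as the interface text tells. Its arguments: {"type":"object","properties":{"deltas":{"type":"array","items":{"type":"array","items":{"type":"number"}}},"newtons":{"type":"number"}},"required":["deltas"]}

```bash
mkdir -p pics; ls; python3 - <<'E'
from bench import status,cams,arm
import cv2
s=status.get_state();print(s['t'],s['position'],s['ee_rot'],s['finger_gap'],arm.tcp_to_tips)
for n in('top','scene'):
    cv2.imwrite(f'pics/{n}0.png',cams.capture(n)[:,:,::-1]);p=cams.camera_params(n);print(n,p)
E
```

```text
pics
0.0 [ 0.13327835 -0.53329539  0.2431133 ] [ 9.92517110e-01  1.22104319e-01 -3.05703967e-05 -5.66140585e-04] 1.0012965709205361 0.025
top {'mtx': array([[450.32567323,   0.        , 316.37571335],
       [  0.        , 450.32567323, 239.82331346],
       [  0.        ,   0.        ,   1.        ]]), 'R': array([[-0.01646667, -0.99985488,  0.00436701],
       [-0.99397268,  0.01589603, -0.10846951],
       [ 0.10838435, -0.00612682, -0.99409018]]), 't': array([0.04697214, 0.59579797, 1.15317543])}
scene {'mtx': array([[441.39762152,   0.        , 322.44928948],
       [  0.        , 441.39762152, 236.99369227],
       [  0.        ,   0.        ,   1.        ]]), 'R': array([[-0.66140812, -0.74994805,  0.01082718],
       [-0.5868795 ,  0.508495  , -0.63008355],
       [ 0.46702436, -0.42309663, -0.77645186]]), 't': array([0.44099924, 0.36491344, 1.01689792])}
```

View pics/top0.png

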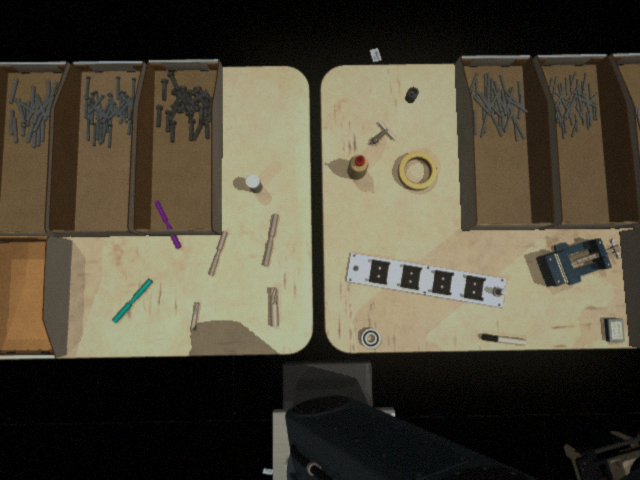

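View pics/scene0.png

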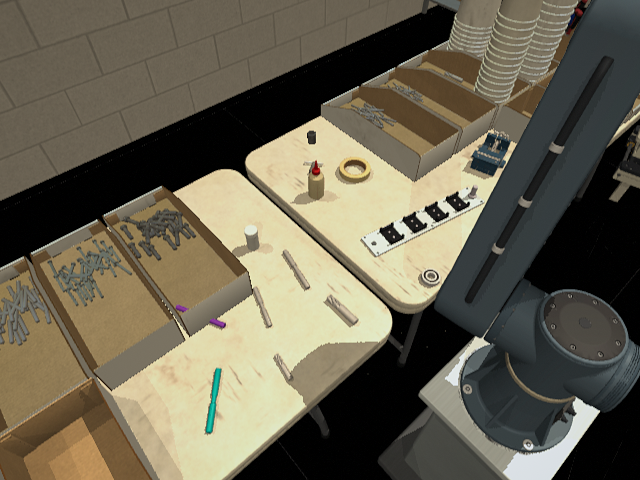

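The top view shows four steel tools: long reamer at about (271,240), short reamer (218,253), thick mill (273,307) and thin mill (195,316). The look-alikes are purple at (167,225) and turquoise at (132,300), which I'm not using. The four cradles are at (379,271), (410,277), (441,282) and (473,287). The post is at the right end (495,291) and the flat disc at the left (356,267). Next I'll check one close crop.

```bash
cat > h.py <<'E'
import numpy as np,cv2
from bench import status,cams,arm
def ray(n,uv,z):
    p=cams.camera_params(n);c=-p['R'].T@p['t'];d=p['R'].T@np.linalg.inv(p['mtx'])@[uv[0],uv[1],1.]
    return c+d*(z-c[2])/d[2]
def proj(n,X):
    p=cams.camera_params(n);q=p['mtx']@(p['R']@np.asarray(X,float)+p['t']);return q[:2]/q[2]
E
python3 - <<'E'
import cv2,numpy as np
a=cv2.imread('pics/top0.png')
l=cv2.resize(a[205:335,180:290],None,fx=4,fy=4,interpolation=2)
r=cv2.resize(a[245:310,340:520],None,fx=4,fy=4,interpolation=2)
cv2.imwrite('pics/l.png',l);cv2.imwrite('pics/r.png',r)
E
```

```text
(no output)
```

View pics/l.png

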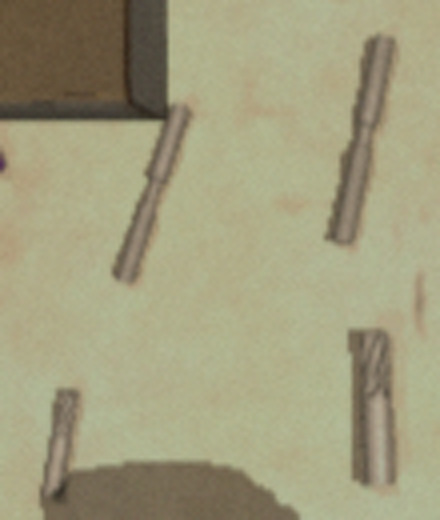

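View pics/r.png

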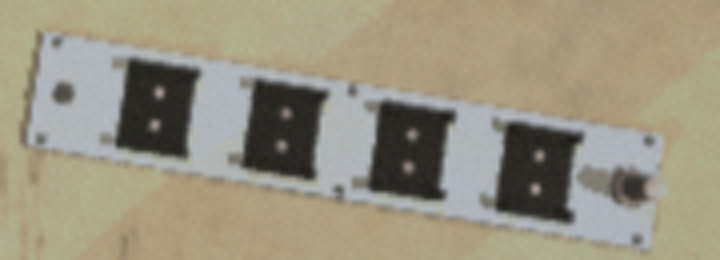

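```bash
python3 - <<'E'
from h import *
f=lambda p,o:((p[0]+.5)/4-.5+o[0],(p[1]+.5)/4-.5+o[1])
T=dict(long=((382,38),(341,242),.007),short=((182,107),(125,280),.006),thick=((371,331),(381,484),.010),thin=((68,392),(53,497),.006))
for k,(a,b,z) in T.items():
    A,B=[ray('top',f(q,(180,205)),z*1.5) for q in(a,b)];d=A-B
    print(k,((A+B)/2).round(4),'len',np.hypot(*d[:2]).round(4),'ang',np.arctan2(d[1],d[0]).round(3))
C=[ray('top',f(q,(340,245)),.012) for q in((157,109),(284,130),(410,151),(537,172))]
for c in C:print(c.round(4),np.hypot(*c[:2]).round(3))
d=C[0]-C[3];print(np.linalg.norm(d)/3,np.arctan2(d[1],d[0])-np.pi/2)
s=status.get_state();print(s['position'],s['ee_rot'])
from scipy.spatial.transform import Rotation as R
print(R.from_quat(s['ee_rot']).as_matrix().round(3))
p=cams.camera_params('wrist');print(p)
E
```

```text
long [0.6018 0.1613 0.0105] len 0.1399 ang -0.203
short [0.5681 0.3006 0.009 ] len 0.1212 ang -0.312
thick [0.4242 0.1524 0.015 ] len 0.0998 ang 0.06
thin [0.4032 0.3607 0.009 ] len 0.0687 ang -0.131
[ 0.5103 -0.1276  0.012 ] 0.526
[ 0.495  -0.2115  0.012 ] 0.538
[ 0.4798 -0.2946  0.012 ] 0.563
[ 0.4646 -0.3782  0.012 ] 0.599
0.08493945339264658 -0.1806125270757546
[ 0.13326398 -0.53334035  0.24318765] [ 9.92520043e-01  1.22080785e-01 -2.36707384e-05 -4.94851600e-04]
[[ 0.97   0.242 -0.   ]
 [ 0.242 -0.97   0.001]
 [ 0.    -0.001 -1.   ]]
{'mtx': array([[347.07851813,   0.        , 316.31484744],
       [  0.        , 347.07851813, 242.82068569],
       [  0.        ,   0.        ,   1.        ]]), 'R': array([[ 0.24259586, -0.97012664, -0.00124314],
       [-0.9292418 , -0.23273966,  0.28695283],
       [-0.27866991, -0.06845839, -0.95794391]]), 't': array([-0.5489473 , -0.03349727,  0.39238195])}
```

```bash
cat >> h.py <<'E'
from scipy.spatial.transform import Rotation as Ro
def pose():
    s=status.get_state();m=Ro.from_quat(s['ee_rot']).as_matrix()
    return np.array(s['position']),np.arctan2(m[1,0],m[0,0]),s
def plan(g,*wps,step=45.):
    """rows (opening g) through waypoints (x,y,z,a[,g][,step]), padded to 5"""
    p,a,s=pose();p=p*1000;rows=[]
    for w in wps:
        q=np.array(w[:3])*1000;b=w[3];st=w[4] if len(w)>4 else step
        n=max(int(np.ceil(np.linalg.norm(q-p)/st)),int(np.ceil(abs(b-a)/.14)),1)
        for k in range(n):
            d=(q-p)/(n-k);x=np.array([np.cos(a),np.sin(a),0]);y=np.array([np.sin(a),-np.cos(a),0])
            r=[g]+[float(round(v*2)/2) for v in(d@x,d@y,-d[2])]+[float(round((a-b)/(n-k),2))]
            rows.append(r);p=p+r[1]*x+r[2]*y-np.array([0,0,r[3]]);a-=r[4]
    print('t',round(s['t'],2),'F',np.round(s['force'],1),'gap',round(s['finger_gap'],3),'grip',np.round(s['grip_force'],1))
    while len(rows)%5:rows.append([g,0,0,0,0])
    for i in range(0,len(rows),5):print(rows[i:i+5])
    print('end',p.round(1),round(a,3))
E
python3 - <<'E'
from h import *
plan(.5,(.4,-.25,.2,0),(.38,.13,.16,.06))
c=lambda n:-cams.camera_params(n)['R'].T@cams.camera_params(n)['t']
print(c('wrist'),ray('top',(221,233.5),0),ray('top',(220.5,59.5),.1))
E
```

```text
t 0.1 F [ 0.1 -0.1  0.5] gap 0.999 grip 0.0
[[0.5, 36.5, -23.5, 5.0, 0.03], [0.5, 35.5, -24.5, 5.0, 0.03], [0.5, 35.0, -25.5, 4.5, 0.03], [0.5, 34.0, -26.5, 5.0, 0.03], [0.5, 33.5, -27.5, 4.5, 0.02]]
[[0.5, 33.0, -28.0, 5.0, 0.03], [0.5, 32.0, -29.0, 4.5, 0.02], [0.5, 31.0, -30.0, 5.0, 0.03], [0.5, 30.5, -31.0, 4.5, 0.02], [0.5, -2.0, -42.0, 4.5, -0.01]]
[[0.5, -1.5, -42.5, 4.5, -0.01], [0.5, -1.0, -42.0, 4.5, -0.01], [0.5, -1.0, -42.5, 4.5, -0.0], [0.5, -1.0, -42.0, 4.5, -0.01], [0.5, -0.5, -42.5, 4.5, -0.0]]
[[0.5, -0.5, -42.0, 4.5, -0.01], [0.5, 0.5, -42.5, 4.5, -0.0], [0.5, 0.0, -42.0, 4.0, -0.01], [0.5, 0, 0, 0, 0], [0.5, 0, 0, 0, 0]]
end [379.9 129.8 160.2] 0.065
[ 0.21139032 -0.5134827   0.38480962] [0.62134345 0.29489796 0.        ] [1.06320414 0.2784625  0.1       ]
```

>>> {"api": "servo_tool", "payload": {"deltas": [[0.5,36,-24,5,0.03],[0.5,35,-25,5,0.03],[0.5,35,-25,5,0.03],[0.5,34,-26,5,0.03],[0.5,34,-27,5,0.02]], "newtons": 30}}

```text
t: 0.6
position: [0.2818, -0.3752, 0.2183]
ee_rot: [0.999, 0.052, -0.0, -0.0]
force: [1.5, 0.1, 0.3]
finger_gap: 0.619
grip_force: 0.0
```

>>> {"api": "servo_tool", "payload": {"deltas": [[0.5,33,-28,5,0.03],[0.5,32,-29,5,0.02],[0.5,31,-30,5,0.03],[0.5,30,-31,5,0.02],[0.5,-2,-42,5,-0.01]]}}

```text
t: 1.1
position: [0.3995, -0.2078, 0.1934]
ee_rot: [1.0, 0.007, 0.001, 0.0]
force: [-0.2, 0.8, 0.4]
finger_gap: 0.502
grip_force: 0.0
```

>>> {"api": "servo_tool", "payload": {"deltas": [[0.5,-2,-42,5,-0.01],[0.5,-1,-42,5,-0.01],[0.5,-1,-42,5,0],[0.5,-1,-42,5,-0.01],[0.5,0,-42,5,0]]}}

```text
t: 1.6
position: [0.385, 0.0026, 0.1684]
ee_rot: [1.0, 0.022, 0.0, -0.0]
force: [0.7, 0.4, -0.5]
finger_gap: 0.498
grip_force: 0.0
```

>>> {"api": "servo_tool", "payload": {"deltas": [[0.5,0,-42,5,-0.01],[0.5,0,-42,5,0],[0.5,0,-42,4,-0.01],[0.5,0,0,0,0],[0.5,0,0,0,0]]}}

```text
t: 2.1
position: [0.3787, 0.1273, 0.1544]
ee_rot: [0.999, 0.034, -0.0, 0.0]
force: [0.3, 0.1, -0.1]
finger_gap: 0.497
grip_force: 0.0
```

```bash
python3 - <<'E'
from h import *
p,a,s=pose();print(p,a,s['t'],s['qpos'])
im=cams.capture('wrist')[:,:,::-1].copy()
for X in([.4242,.1524,.02],[.6018,.1613,.014],[.4742,.1554,.02],[.3743,.1494,.02]):
    u=proj('wrist',X);print(u);cv2.drawMarker(im,tuple(int(round(v)) for v in u),(0,0,255),0,10,1)
cv2.imwrite('pics/w1.png',im)
E
```

```text
[0.37874094 0.12729297 0.15442181] 0.0671584266243676 2.1 [ 2.07678705e-01  2.15035022e-01  2.10438508e+00 -1.86413866e-04
  8.22861222e-01  1.71144336e+00]
[288.12285944 183.24781239]
[286.71973899 -89.48180609]
[286.93920311 115.85198636]
[289.19358877 243.8035441 ]
```

View pics/w1.png

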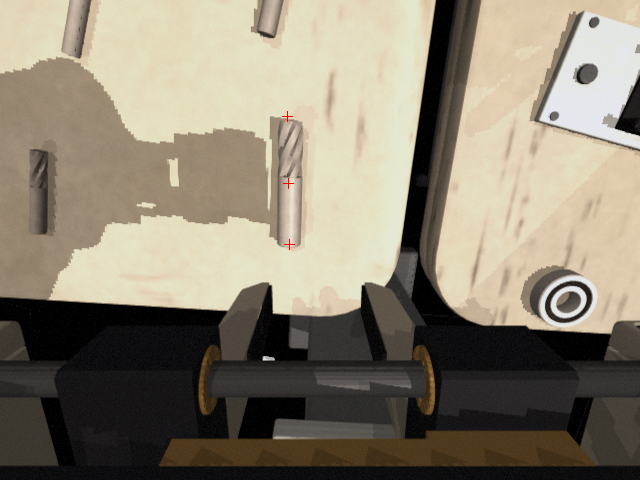

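The wrist view shows the thick mill spanning (291,120) to (289,246). My markers are within 2 mm, so the calibration is good. I'll grasp it.

```bash
python3 - <<'E'
from h import *
plan(.5,(.422,.151,.09,.05),(.422,.151,.028,.05,25))
E
```

```text
t 2.15 F [-0.4  0.3  0.6] gap 0.501 grip 0.0
[[0.5, 22.5, -11.0, 32.5, 0.01], [0.5, 22.0, -11.0, 32.0, 0.01], [0.5, 0.0, 0.0, 20.5, -0.0], [0.5, 0.0, 0.0, 21.0, -0.0], [0.5, 0.0, 0.0, 20.5, -0.0]]
end [422.1 151.2  28. ] 0.045
```

>>> {"api": "servo_tool", "payload": {"deltas": [[0.5,22,-11,32,0.01],[0.5,22,-11,32,0.01],[0.5,0,0,20,0],[0.5,0,0,20,0],[0.5,0,0,20,0]]}}

```text
t: 2.65
position: [0.4221, 0.1499, 0.0298]
ee_rot: [1.0, 0.021, -0.0, 0.0]
force: [-0.1, 1.2, 0.4]
finger_gap: 0.496
grip_force: 0.0
```

>>> {"api": "servo_tool", "payload": {"deltas": [[0.1,0,0,0,0],[0.1,0,0,0,0],[0.1,0,0,0,0],[0.1,0,0,0,0],[0.1,0,0,0,0]]}}

```text
t: 3.15
position: [0.4223, 0.1514, 0.0316]
ee_rot: [1.0, 0.022, 0.001, -0.0]
force: [-0.5, -3.5, 6.5]
finger_gap: 0.211
grip_force: 30.0
```

>>> {"api": "servo_tool", "payload": {"deltas": [[0.1,0,0,-10,0],[0.1,0,0,-30,0],[0.1,0,0,-40,0],[0.1,0,0,-20,0],[0.1,0,0,0,0]]}}

```text
t: 3.65
position: [0.4229, 0.1518, 0.1335]
ee_rot: [1.0, 0.022, 0.003, -0.001]
force: [0.3, -0.1, -2.6]
finger_gap: 0.21
grip_force: 30.0
```

```bash
python3 - <<'E'
from h import *
im=cams.capture('wrist')[:,:,::-1].copy()
cv2.imwrite('pics/w2.png',im[150:480])
plan(.1,(.495,-.2115,.13,-.18),(.495,-.2115,.06,-.18,25))
E
```

```text
t 3.7 F [ 0.4  0.6 -2.8] gap 0.21 grip 30.0
[[0.1, 6.5, 40.5, 0.0, 0.02], [0.1, 7.0, 40.5, 0.0, 0.03], [0.1, 8.5, 40.5, 0.0, 0.02], [0.1, 9.0, 40.0, 0.5, 0.03], [0.1, 10.5, 40.0, 0.0, 0.02]]
[[0.1, 11.0, 39.5, 0.5, 0.03], [0.1, 12.0, 39.5, 0.0, 0.02], [0.1, 13.0, 39.0, 0.5, 0.03], [0.1, 14.5, 38.5, 0.0, 0.02], [0.1, 0.0, 0.0, 23.5, 0.0]]
[[0.1, 0.0, 0.0, 23.5, 0.0], [0.1, 0.0, 0.0, 23.0, 0.0], [0.1, 0, 0, 0, 0], [0.1, 0, 0, 0, 0], [0.1, 0, 0, 0, 0]]
end [ 495.1 -211.5   60.2] -0.175
```

View pics/w2.png

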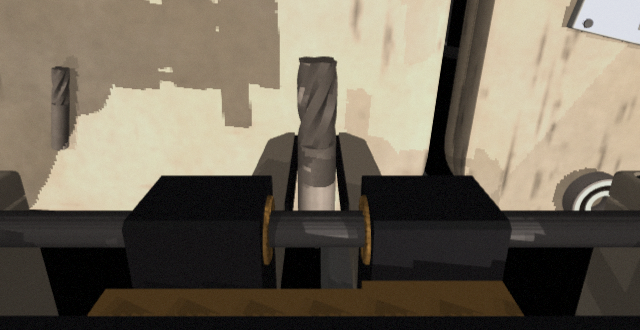

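The mill is held straight, with its front end at about (318,208). Next I'll work out the lengthwise offset from that pixel and carry it.

>>> {"api": "servo_tool", "payload": {"deltas": [[0.1,6,40,0,0.02],[0.1,7,40,0,0.03],[0.1,9,40,0,0.02],[0.1,9,40,0,0.03],[0.1,11,40,0,0.02]]}}

```text
t: 4.2
position: [0.4622, -0.0503, 0.1291]
ee_rot: [0.999, -0.038, -0.001, -0.0]
force: [1.4, 0.4, -1.8]
finger_gap: 0.213
grip_force: 30.0
```

>>> {"api": "servo_tool", "payload": {"deltas": [[0.1,11,40,0,0.03],[0.1,12,40,0,0.02],[0.1,13,39,0,0.03],[0.1,14,39,0,0.03],[0.1,0,0,20,0]]}}

```text
t: 4.7
position: [0.4958, -0.216, 0.1106]
ee_rot: [0.996, -0.095, 0.002, 0.001]
force: [-0.6, 1.4, -2.3]
finger_gap: 0.21
grip_force: 30.0
```

```bash
python3 - <<'E'
from h import *
p,a,s=pose();x=np.array([np.cos(a),np.sin(a),0])
for L in(.046,.050,.054):print(L,proj('wrist',p+L*x-[0,0,.0116]),proj('wrist',p+L*x-[0,0,.0216]))
plan(.1,(.495,-.2115,.09,-.18),(.495,-.2115,.06,-.18,25))
im=cams.capture('wrist')[:,:,::-1].copy()
for X in C if (C:=[[.5103,-.1276,.008],[.495,-.2115,.008],[.4798,-.2946,.008],[.4646,-.3782,.008]]) else 0:
    cv2.drawMarker(im,tuple(int(round(v)) for v in proj('wrist',X)),(0,0,255),0,10,1)
cv2.imwrite('pics/w3.png',im)
E
```

```text
0.046 [317.71179427 218.27832857] [317.60340376 213.77324023]
0.05 [317.72377793 209.54908852] [317.61394771 205.51947933]
0.054 [317.73593764 200.69161312] [317.6246375  197.15155095]
t 4.7 F [-0.6  1.4 -2.3] gap 0.21 grip 30.0
[[0.1, -1.5, -4.5, 20.5, -0.01], [0.1, 0.0, 0.0, 15.0, 0.0], [0.1, 0.0, 0.0, 15.0, 0.0], [0.1, 0, 0, 0, 0], [0.1, 0, 0, 0, 0]]
end [ 495.2 -211.3   60.1] -0.18
```

View pics/w3.png

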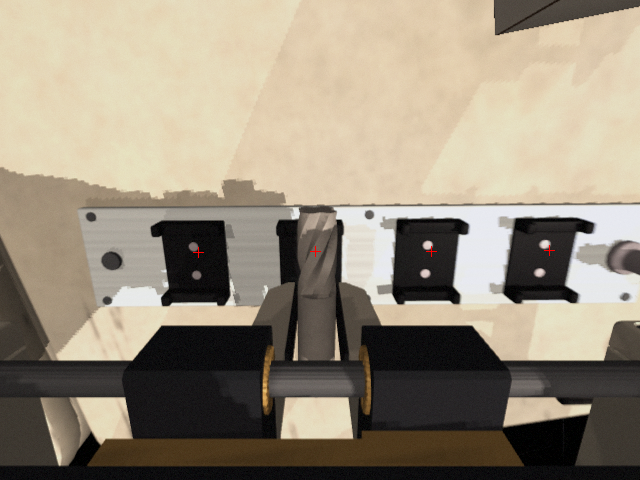

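The wrist view shows the cradle screw-dot pairs near (195,260), (427,259) and (542,258), a few pixels off my markers. The arm was still settling, so I'll remeasure at rest.

```bash
cat >> h.py <<'E'
def dots(exp,img,w=14):
    "pairs of pale dots near expected midpoints -> mid pixel"
    g=img.astype(int).sum(2)
    y0,x0=int(exp[1])-26,int(exp[0])-20
    q=g[y0:y0+56,x0:x0+40]
    m=(q>250).astype(np.uint8);n,l,st,c=cv2.connectedComponentsWithStats(m)
    return [(c[i]+[x0,y0]).round(1).tolist()+[int(st[i,4])] for i in range(1,n) if 8<st[i,4]<150]
E
python3 - <<'E'
from h import *
p,a,s=pose();print(p,a)
im=cams.capture('wrist')
p,a,s=pose();print(p,a)
for X in [[.5103,-.1276,.010],[.4798,-.2946,.010],[.4646,-.3782,.010]]:
    e=proj('wrist',X);print(e,dots(e+[-3,5],im))
E
```

```text
[ 0.49309291 -0.21294079  0.1062853 ] -0.18828943175454924
[ 0.49253362 -0.21146935  0.10713327] -0.1867915143602776
[199.10896053 251.08551264] [[193.9, 243.2, 63], [197.2, 272.2, 56]]
[433.92860643 249.92811347] [[434.3, 242.0, 80], [431.5, 271.0, 73]]
[551.94140039 249.25798927] [[554.9, 241.4, 85], [548.9, 270.4, 80]]
```

```bash
python3 - <<'E'
from h import *
for z in(.008,.012):
  for n,u in((0,(195.5,257.7)),(2,(432.9,256.5)),(3,(551.9,255.9))):print(z,n,ray('wrist',u,z).round(4))
t=cams.capture('top')
for X in [[.5103,-.1276,.012],[.4798,-.2946,.012],[.4646,-.3782,.012]]:
    e=proj('top',X);x,y=int(e[0])-3,int(e[1])-9
    g=t[y:y+19,x:x+8].astype(int).sum(2);print(e.round(1),(x,y));print([int(v) for v in g.max(1)])
print(pose()[:2])
E
```

```text
0.008 0 [ 0.5053 -0.1227  0.008 ]
0.008 2 [ 0.4741 -0.294   0.008 ]
0.008 3 [ 0.4585 -0.3795  0.008 ]
0.012 0 [ 0.5065 -0.1244  0.012 ]
0.012 2 [ 0.4757 -0.2929  0.012 ]
0.012 3 [ 0.4604 -0.3769  0.012 ]
[378.9 271.9] (375, 262)
[118, 97, 99, 106, 143, 244, 310, 206, 105, 103, 105, 109, 132, 224, 269, 186, 112, 96, 100]
[442.1 282.4] (439, 273)
[217, 219, 207, 206, 203, 205, 197, 193, 184, 189, 174, 169, 172, 181, 194, 181, 184, 179, 181]
[473.9 287.6] (470, 278)
[264, 262, 262, 259, 237, 188, 156, 155, 150, 144, 140, 146, 139, 140, 129, 112, 104, 94, 99]
(array([ 0.49303441, -0.21095494,  0.1084262 ]), np.float64(-0.18564268989095678))
```

```bash
python3 - <<'E'
from h import *
plan(.1,(.4927,-.2095,.07,-.181,25),(.4927,-.2095,.053,-.181,9))
E
```

```text
t 4.85 F [ 0.2  0.3 -1.9] gap 0.212 grip 30.0
[[0.1, -0.5, -0.5, 19.0, -0.0], [0.1, 0.0, -1.0, 19.5, -0.0], [0.1, 0.0, 0.0, 8.5, -0.0], [0.1, 0.0, 0.0, 8.5, -0.0], [0.1, 0, 0, 0, 0]]
end [ 492.8 -209.4   52.9] -0.186
```

>>> {"api": "servo_tool", "payload": {"deltas": [[0.1,0,-1,19,0],[0.1,0,-1,19,0],[0.1,0,0,8,0],[0.1,0,0,8,0],[0.1,0,0,0,0]]}}

```text
t: 5.35
position: [0.4947, -0.2092, 0.0562]
ee_rot: [0.996, -0.092, -0.001, -0.0]
force: [-0.8, -0.5, -1.2]
finger_gap: 0.212
grip_force: 30.0
```

```bash
python3 - <<'E'
from h import *
im=cams.capture('wrist')[:,:,::-1].copy();cv2.imwrite('pics/w4.png',im[150:480])
p,a,s=pose();print(p,a,s['force'])
E
```

```text
[ 0.49498164 -0.20945478  0.05680656] -0.18476605824247602 [-0.42417082  0.57858549 -2.57202802]
```

View pics/w4.png

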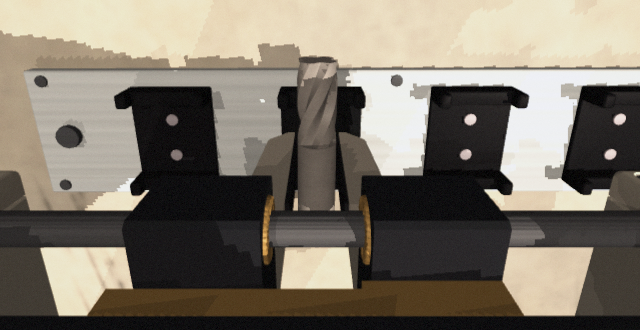

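```bash
python3 - <<'E'
from h import *
a,b=(174.3,286.8),(467.8,286.8)
for z in (.008,.011,.014):
    A,B=ray('wrist',a,z),ray('wrist',b,z);d=A-B
    print(z,((A+B)/2).round(4),np.linalg.norm(d).round(4),np.arctan2(d[1],d[0])-np.pi/2)
print(pose()[:2])
E
```

```text
0.008 [ 0.4906 -0.2108  0.008 ] 0.1747 -0.1844141345694339
0.011 [ 0.4919 -0.211   0.011 ] 0.172 -0.1844141345694339
0.014 [ 0.4932 -0.2112  0.014 ] 0.1692 -0.18441413456943434
(array([ 0.49498164, -0.20945478,  0.05680656]), np.float64(-0.18476605824247602))
```

Cradle 2 comes out at (0.493, -0.211), so I'll shift about 2 mm, lower the mill and release it.

>>> {"api": "servo_tool", "payload": {"deltas": [[0.1,-2,2,1,0],[0.1,0,0,1,0],[0.1,0,0,1,0],[0.1,0,0,1,0],[0.1,0,0,0,0]]}}

```text
t: 5.9
position: [0.4926, -0.2113, 0.0526]
ee_rot: [0.996, -0.092, -0.0, -0.0]
force: [-0.4, 0.4, -2.1]
finger_gap: 0.214
grip_force: 30.0
```

>>> {"api": "servo_tool", "payload": {"deltas": [[0.1,0,0,1,0],[0.1,0,0,0,0],[0.4,0,0,0,0],[0.4,0,0,0,0],[0.4,0,0,0,0]]}}

```text
t: 6.4
position: [0.4927, -0.2113, 0.0517]
ee_rot: [0.996, -0.092, 0.0, 0.0]
force: [-0.3, 0.4, -0.3]
finger_gap: 0.39
grip_force: 0.0
```

>>> {"api": "servo_tool", "payload": {"deltas": [[0.4,0,0,-10,0],[0.4,0,0,-25,0],[0.4,0,0,-40,0],[0.4,0,0,-25,0],[0.4,0,0,0,0]]}}

```text
t: 6.9
position: [0.4941, -0.2121, 0.1556]
ee_rot: [0.996, -0.092, 0.003, 0.001]
force: [0.2, -0.2, 0.5]
finger_gap: 0.401
grip_force: 0.0
```

```bash
python3 - <<'E'
from h import *
im=cams.capture('wrist')[:,:,::-1].copy();cv2.imwrite('pics/w5.png',im[150:480])
plan(.5,(.53,.02,.15,-.18),(.56,.15,.13,-.2))
E
```

```text
t 6.95 F [-0.4 -0.4 -0.5] gap 0.4 grip 0.0
[[0.5, -1.0, -39.0, 0.5, -0.0], [0.5, -1.0, -39.0, 0.5, -0.0], [0.5, -1.0, -39.0, 0.5, -0.0], [0.5, -1.0, -39.0, 0.5, -0.0], [0.5, -1.5, -39.0, 1.0, -0.0]]
[[0.5, -1.0, -39.5, 0.5, -0.01], [0.5, 2.5, -44.5, 6.5, 0.01], [0.5, 1.5, -44.5, 7.0, 0.01], [0.5, 1.5, -44.0, 6.5, 0.0], [0.5, 0, 0, 0, 0]]
end [560.  149.8 130. ] -0.195
```

View pics/w5.png

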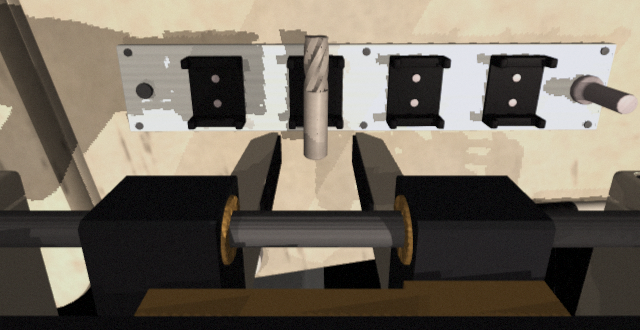

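The thick mill lies in cradle 2 with its axis at column 316, in both notches and centred. The long reamer is next.

>>> {"api": "servo_tool", "payload": {"deltas": [[0.5,-1,-39,0,0],[0.5,-1,-39,0,0],[0.5,-1,-39,0,0],[0.5,-1,-39,0,0],[0.5,-1,-39,0,0]]}}

```text
t: 7.45
position: [0.523, -0.0171, 0.1506]
ee_rot: [0.996, -0.093, -0.001, -0.0]
force: [1.0, -0.0, 0.8]
finger_gap: 0.499
grip_force: 0.0
```

>>> {"api": "servo_tool", "payload": {"deltas": [[0.5,-1,-40,2,0],[0.5,2,-44,7,0.01],[0.5,2,-44,7,0],[0.5,2,-44,7,0],[0.5,0,0,0,0]]}}

```text
t: 7.95
position: [0.5605, 0.1532, 0.1265]
ee_rot: [0.995, -0.095, -0.001, 0.0]
force: [-0.8, -1.2, 0.3]
finger_gap: 0.497
grip_force: 0.0
```

>>> {"api": "servo_tool", "payload": {"deltas": [[0.5,0,0,0,0],[0.5,0,0,0,0],[0.5,0,0,0,0],[0.5,0,0,0,0],[0.5,0,0,0,0]]}}

```text
t: 8.45
position: [0.5611, 0.1486, 0.1288]
ee_rot: [0.995, -0.098, 0.0, -0.0]
force: [0.1, 0.5, 0.7]
finger_gap: 0.498
grip_force: 0.0
```

```bash
cat >> h.py <<'E'
def toolfit(im,C,L,ang,z):
    "GrabCut-free: mask dark/grey (low saturation) near expected box, return world centre and angle"
    hsv=cv2.cvtColor(im,cv2.COLOR_RGB2HSV)
    roi=np.zeros(im.shape[:2],np.uint8);u=np.array([np.cos(ang),np.sin(ang)]);v=np.array([-u[1],u[0]])
    pts=[proj('wrist',[*(np.array(C[:2])+i*u*(L/2+.012)+j*v*.018),z]) for i,j in((1,1),(1,-1),(-1,-1),(-1,1))]
    cv2.fillConvexPoly(roi,np.int32(pts),1)
    m=((hsv[...,1]<60)&(roi>0)).astype(np.uint8)
    m=cv2.morphologyEx(m,cv2.MORPH_OPEN,np.ones((3,3)))
    n,l,st,c=cv2.connectedComponentsWithStats(m);k=1+np.argmax(st[1:,4])
    r=cv2.minAreaRect(np.argwhere(l==k)[:,::-1].astype(np.float32))
    b=cv2.boxPoints(r);e=[np.linalg.norm(b[i]-b[i-1]) for i in range(4)]
    i=int(np.argmin(e[:2]));A=(b[i]+b[i-1])/2;B=(b[(i+2)%4]+b[(i+1)%4])/2
    WA,WB=ray('wrist',A,z),ray('wrist',B,z);d=WA-WB;d=d if d[0]>0 else -d
    print('fit',((WA+WB)/2).round(4),'L',np.linalg.norm(d).round(4),'w px',round(min(r[1]),1),'ang',np.arctan2(d[1],d[0]).round(3),'px',A.round(),B.round())
    return l==k
E
python3 - <<'E'
from h import *
im=cams.capture('wrist');p,a,s=pose();print(p,a)
k=toolfit(im,(.6018,.1613),.142,-.203,.009)
o=im[:,:,::-1].copy();o[k]=(0,0,255);cv2.imwrite('pics/w6.png',cv2.hconcat([im[:,:,::-1][:330,180:500],o[:330,180:500]]))
E
```

```text
[0.56107484 0.14878904 0.12879497] -0.19591464465123265
fit [0.6024 0.1631 0.009 ] L 0.1667 w px 52.0 ang -0.219 px [288.  77.] [288. 298.]
```

View pics/w6.png

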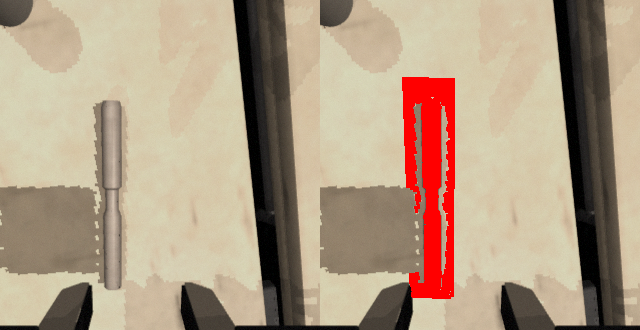

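Segmentation took in the background, so I'll use my own pixel readings: the reamer ends are at (291.5,101) and (293,289).

```bash
cat >> h.py <<'E'
def ends(A,B,z):
    A,B=ray('wrist',A,z),ray('wrist',B,z);d=A-B
    print('mid',((A+B)/2).round(4),'L',np.linalg.norm(d).round(4),'ang',np.arctan2(d[1],d[0]).round(3));return (A+B)/2,np.arctan2(d[1],d[0])
E
python3 - <<'E'
from h import *
m,a=ends((291.5,101),(293,289),.010)
plan(.5,(m[0],m[1],.08,a),(m[0],m[1],.029,a,25))
E
```

```text
mid [0.5984 0.1606 0.01  ] L 0.1427 ang -0.208
t 8.5 F [-0.1 -0.7 -0.2] gap 0.498 grip 0.0
[[0.5, 17.0, -9.5, 24.5, 0.01], [0.5, 17.0, -9.5, 24.5, 0.0], [0.5, 0.0, 0.0, 17.0, 0.0], [0.5, 0.0, 0.0, 17.0, 0.0], [0.5, 0.0, 0.0, 17.0, 0.0]]
end [598.2 160.6  28.8] -0.206
```

>>> {"api": "servo_tool", "payload": {"deltas": [[0.5,17,-9,24,0.01],[0.5,17,-10,24,0],[0.5,0,0,17,0],[0.5,0,0,17,0],[0.5,0,0,17,0]]}}

```text
t: 9.0
position: [0.598, 0.1609, 0.0287]
ee_rot: [0.995, -0.103, -0.0, 0.0]
force: [0.0, 0.1, 0.1]
finger_gap: 0.496
grip_force: 0.0
```

>>> {"api": "servo_tool", "payload": {"deltas": [[0.05,0,0,0,0],[0.05,0,0,0,0],[0.05,0,0,0,0],[0.05,0,0,0,0],[0.05,0,0,0,0]], "newtons": 35}}

```text
t: 9.5
position: [0.5985, 0.1611, 0.0304]
ee_rot: [0.995, -0.102, 0.001, -0.0]
force: [-0.6, -1.2, 3.8]
finger_gap: 0.152
grip_force: 35.0
```

>>> {"api": "servo_tool", "payload": {"deltas": [[0.05,0,0,-10,0],[0.05,0,0,-30,0],[0.05,0,0,-40,0],[0.05,0,0,-20,0],[0.05,0,0,0,0]]}}

```text
t: 10.0
position: [0.5996, 0.1614, 0.1334]
ee_rot: [0.995, -0.102, 0.003, -0.001]
force: [0.7, 0.7, -1.8]
finger_gap: 0.15
grip_force: 35.0
```

```bash
python3 - <<'E'
from h import *
plan(.05,(.4621,-.3784,.125,-.183),(.4621,-.3784,.075,-.183,25))
E
```

```text
t 10.0 F [ 0.7  0.7 -1.8] gap 0.15 grip 35.0
[[0.05, -2.0, 43.0, 0.5, -0.0], [0.05, -2.0, 43.0, 0.5, -0.0], [0.05, -2.0, 43.0, 0.5, -0.0], [0.05, -2.0, 43.0, 0.5, -0.0], [0.05, -2.0, 42.5, 0.5, -0.0]]
[[0.05, -2.0, 43.0, 0.5, -0.0], [0.05, -2.0, 42.5, 1.0, -0.0], [0.05, -2.0, 43.0, 0.5, -0.0], [0.05, -1.5, 42.5, 1.0, -0.0], [0.05, -2.0, 43.0, 0.5, -0.01]]
[[0.05, -2.0, 42.5, 1.0, -0.0], [0.05, -2.0, 42.5, 0.5, -0.01], [0.05, -3.0, 43.0, 1.0, -0.0], [0.05, 0.0, 0.0, 25.0, -0.0], [0.05, 0.0, 0.0, 25.0, -0.0]]
end [ 462.  -378.4   74.9] -0.185
```

>>> {"api": "servo_tool", "payload": {"deltas": [[0.05,-2,43,0,0],[0.05,-2,43,0,0],[0.05,-2,43,0,0],[0.05,-2,43,0,0],[0.05,-2,43,0,0]]}}

```text
t: 10.5
position: [0.5432, -0.0487, 0.1287]
ee_rot: [0.995, -0.102, -0.001, -0.0]
force: [1.0, -0.3, -0.9]
finger_gap: 0.15
grip_force: 35.0
```

>>> {"api": "servo_tool", "payload": {"deltas": [[0.05,-2,43,0,0],[0.05,-2,43,0,0],[0.05,-2,43,0,0],[0.05,-2,43,0,0],[0.05,-2,43,0,-0.01]]}}

```text
t: 11.0
position: [0.4897, -0.2571, 0.1287]
ee_rot: [0.995, -0.097, -0.001, -0.0]
force: [0.2, -0.4, -2.0]
finger_gap: 0.152
grip_force: 35.0
```

>>> {"api": "servo_tool", "payload": {"deltas": [[0.05,-2,42,4,-0.01],[0.05,-2,42,6,0],[0.05,-3,43,0,0],[0.05,0,0,22,0],[0.05,0,0,20,0]]}}

```text
t: 11.5
position: [0.4592, -0.3801, 0.076]
ee_rot: [0.996, -0.094, -0.0, -0.0]
force: [-0.3, 1.0, -1.5]
finger_gap: 0.149
grip_force: 35.0
```

>>> {"api": "servo_tool", "payload": {"deltas": [[0.05,0,0,0,0],[0.05,0,0,0,0],[0.05,0,0,0,0],[0.05,0,0,0,0],[0.05,0,0,0,0]]}}

```text
t: 12.0
position: [0.4606, -0.3793, 0.0783]
ee_rot: [0.996, -0.092, 0.0, 0.0]
force: [-0.8, -0.4, -1.0]
finger_gap: 0.148
grip_force: 35.0
```

```bash
python3 - <<'E'
from h import *
im=cams.capture('wrist')[:,:,::-1].copy();cv2.imwrite('pics/w7.png',im[100:430])
p,a,s=pose();print(p,a)
plan(.05,(.4621,-.3784,.051,-.183,9))
E
```

```text
[ 0.46050643 -0.37927783  0.07822605] -0.18495642429118084
t 12.05 F [ 0.6 -0.3 -2.3] gap 0.148 grip 35.0
[[0.05, 0.5, -0.5, 7.0, -0.0], [0.05, 0.5, 0.0, 6.5, -0.0], [0.05, 0.0, -0.5, 7.0, -0.0], [0.05, 0.5, 0.0, 6.5, -0.0], [0.05, 0, 0, 0, 0]]
end [ 462.2 -378.6   51.2] -0.185
```

View pics/w7.png

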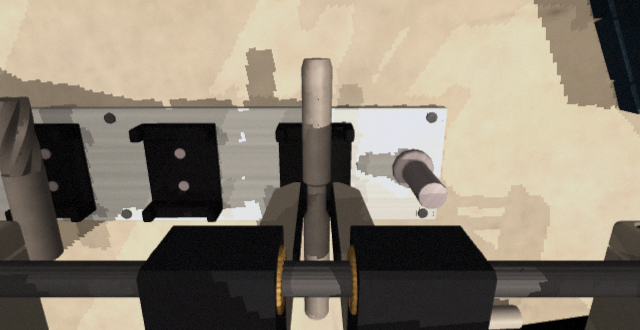

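The reamer, at column 317, is centred over the post-side cradle (278–353). I'll lower it and release.

>>> {"api": "servo_tool", "payload": {"deltas": [[0.05,1,0,7,0],[0.05,1,-1,7,0],[0.05,0,0,6,0],[0.05,0,0,5,0],[0.05,0,0,0,0]]}}

```text
t: 12.55
position: [0.462, -0.3783, 0.0516]
ee_rot: [0.996, -0.092, -0.001, -0.0]
force: [-0.3, -1.0, -0.7]
finger_gap: 0.15
grip_force: 35.0
```

>>> {"api": "servo_tool", "payload": {"deltas": [[0.05,0,0,2,0],[0.05,0,0,0,0],[0.35,0,0,0,0],[0.35,0,0,0,0],[0.35,0,0,0,0]]}}

```text
t: 13.05
position: [0.4625, -0.3787, 0.0509]
ee_rot: [0.996, -0.092, 0.0, 0.0]
force: [-0.4, 0.2, 0.8]
finger_gap: 0.335
grip_force: 0.0
```

>>> {"api": "servo_tool", "payload": {"deltas": [[0.35,0,0,-10,0],[0.35,0,0,-25,0],[0.35,0,0,-40,0],[0.35,0,0,-30,0],[0.35,0,0,0,0]]}}

```text
t: 13.55
position: [0.4639, -0.38, 0.1607]
ee_rot: [0.996, -0.092, 0.003, 0.002]
force: [0.1, -1.2, -0.5]
finger_gap: 0.349
grip_force: 0.0
```

```bash
python3 - <<'E'
from h import *
im=cams.capture('wrist')[:,:,::-1].copy();cv2.imwrite('pics/w8.png',im[150:480])
plan(.5,(.49,.1,.155,-.25),(.49,.31,.155,-.31))
E
```

```text
t 13.6 F [ 0.4 -0.4 -0.1] gap 0.35 grip 0.0
[[0.5, -5.5, -43.5, 0.5, 0.01], [0.5, -6.0, -43.0, 0.5, 0.01], [0.5, -6.5, -43.0, 0.0, 0.0], [0.5, -6.5, -43.0, 0.5, 0.01], [0.5, -7.0, -43.0, 0.0, 0.0]]
[[0.5, -7.0, -43.0, 0.5, 0.01], [0.5, -7.5, -43.0, 0.0, 0.0], [0.5, -7.5, -43.0, 0.5, 0.01], [0.5, -7.5, -43.0, 0.0, 0.0], [0.5, -8.0, -43.0, 0.5, 0.01]]
[[0.5, -8.0, -43.5, 0.0, 0.0], [0.5, -10.0, -40.5, 0.0, 0.01], [0.5, -10.5, -40.5, 0.0, 0.01], [0.5, -11.0, -40.5, 0.0, 0.01], [0.5, -11.5, -40.5, 0.0, 0.02]]
[[0.5, -12.5, -40.5, 0.0, 0.01], [0.5, 0, 0, 0, 0], [0.5, 0, 0, 0, 0], [0.5, 0, 0, 0, 0], [0.5, 0, 0, 0, 0]]
end [490.  310.2 155.2] -0.305
```

View pics/w8.png

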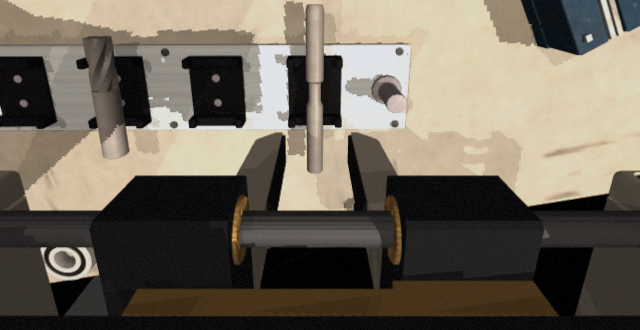

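The long reamer is seated in the cradle beside the post (axis at column 315). The short reamer is next. It lies close to a bin wall, so I'll grip it nearer its robot-side end, drag it clear and regrip at the centre.

>>> {"api": "servo_tool", "payload": {"deltas": [[0.5,-6,-43,0,0.01],[0.5,-6,-43,0,0.01],[0.5,-6,-43,0,0],[0.5,-6,-43,0,0.01],[0.5,-7,-43,0,0]]}}

```text
t: 14.1
position: [0.4743, -0.1599, 0.1549]
ee_rot: [0.994, -0.108, -0.001, -0.0]
force: [0.5, -0.0, -0.1]
finger_gap: 0.5
grip_force: 0.0
```

>>> {"api": "servo_tool", "payload": {"deltas": [[0.5,-7,-43,0,0.01],[0.5,-8,-43,0,0],[0.5,-8,-43,0,0.01],[0.5,-8,-43,0,0],[0.5,-8,-43,0,0.01]]}}

```text
t: 14.6
position: [0.4847, 0.0583, 0.155]
ee_rot: [0.992, -0.122, -0.001, 0.0]
force: [1.3, -0.1, 0.3]
finger_gap: 0.498
grip_force: 0.0
```

>>> {"api": "servo_tool", "payload": {"deltas": [[0.5,-8,-43,0,0],[0.5,-10,-40,0,0.01],[0.5,-10,-40,0,0.01],[0.5,-11,-40,0,0.02],[0.5,-12,-40,0,0.02]]}}

```text
t: 15.1
position: [0.4874, 0.2674, 0.1548]
ee_rot: [0.988, -0.152, -0.001, 0.0]
force: [-0.1, 0.1, -0.8]
finger_gap: 0.498
grip_force: 0.0
```

>>> {"api": "servo_tool", "payload": {"deltas": [[0.5,-12,-40,0,0.01],[0.5,0,0,0,0],[0.5,0,0,0,0],[0.5,0,0,0,0],[0.5,0,0,0,0]]}}

```text
t: 15.6
position: [0.4888, 0.3065, 0.1555]
ee_rot: [0.988, -0.158, -0.0, 0.0]
force: [-0.1, -0.8, 0.9]
finger_gap: 0.502
grip_force: 0.0
```

```bash
python3 - <<'E'
from h import *
p,a,s=pose();print(p,a,s['qpos'])
im=cams.capture('wrist')
cv2.imwrite('pics/w9.png',im[:400,:,::-1])
for X in((.5651,.2996,.009),(.4008,.3597,.009)):print(proj('wrist',X))
plan(.5,(.5318,.3103,.075,-.312),(.5318,.3103,.029,-.312,25))
E
```

```text
[0.48878887 0.30645897 0.15547386] -0.31650770237767517 [ 4.79362975e-01  5.01916991e-01  1.66026486e+00 -8.89037285e-05
  9.80046604e-01  2.36671645e+00]
[295.78466418 146.11809404]
[292.56455727 338.17997706]
t 15.65 F [ 0.9 -1.1 -0.2] gap 0.502 grip 0.0
[[0.5, 13.0, -5.5, 27.0, -0.0], [0.5, 13.5, -5.5, 27.0, -0.0], [0.5, 13.0, -6.0, 26.5, -0.0], [0.5, 0.0, 0.0, 23.0, -0.0], [0.5, 0.0, 0.0, 23.0, -0.0]]
end [531.7 310.4  29.1] -0.316
```

View pics/w9.png

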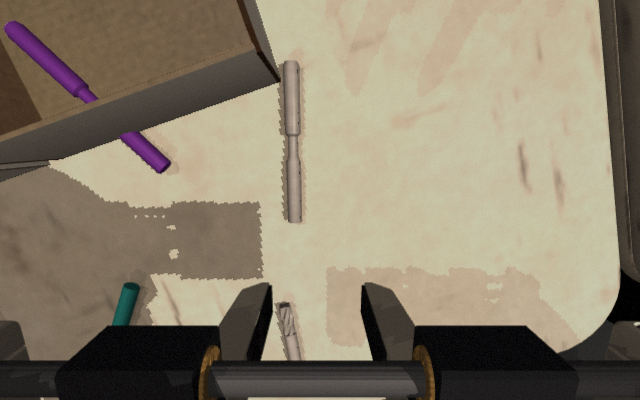

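The short reamer spans (291,61) to (294,222), with the bin corner at (280,80). The thin mill's near end is at about (284,303).

```bash
python3 - <<'E'
from h import *
m,a=ends((291,61),(294.5,222),.009)
u=np.array([np.cos(a),np.sin(a)]);g=m[:2]-.035*u
print(ray('wrist',(280,80),0),g, 'thin end',ray('wrist',(284.5,303),.008))
plan(.4,(*g,.075,a),(*g,.029,a,25))
E
```

```text
mid [0.5654 0.302  0.009 ] L 0.1237 ang -0.313
[0.61612463 0.29556371 0.        ] [0.53214174 0.31273984] thin end [0.43721868 0.35488997 0.008     ]
t 15.65 F [ 0.9 -1.1 -0.2] gap 0.502 grip 0.0
[[0.4, 13.0, -6.5, 27.0, -0.0], [0.4, 13.0, -6.5, 27.0, -0.0], [0.4, 13.0, -6.5, 26.5, -0.0], [0.4, 0.0, 0.0, 23.0, -0.0], [0.4, 0.0, 0.0, 23.0, -0.0]]
end [532.  313.   29.1] -0.316
```

>>> {"api": "servo_tool", "payload": {"deltas": [[0.4,13,-6,27,0],[0.4,13,-7,27,0],[0.4,13,-7,26,0],[0.4,0,0,23,0],[0.4,0,0,22,0]]}}

```text
t: 16.15
position: [0.5323, 0.3136, 0.0295]
ee_rot: [0.988, -0.158, -0.0, 0.0]
force: [-0.3, 0.2, 0.1]
finger_gap: 0.397
grip_force: 0.0
```

>>> {"api": "servo_tool", "payload": {"deltas": [[0.05,0,0,0,0],[0.05,0,0,0,0],[0.05,0,0,0,0],[0.05,0,0,0,0],[0.05,0,0,0,0]]}}

```text
t: 16.65
position: [0.5326, 0.3147, 0.0321]
ee_rot: [0.988, -0.157, 0.001, -0.0]
force: [-0.3, -1.6, 7.3]
finger_gap: 0.12
grip_force: 35.0
```

>>> {"api": "servo_tool", "payload": {"deltas": [[0.05,-15,0,0,0],[0.05,-15,0,0,0],[0.05,-15,0,0,0],[0.05,0,0,0,0],[0.05,0,0,0,0]]}}

```text
t: 17.15
position: [0.4881, 0.3297, 0.032]
ee_rot: [0.988, -0.157, -0.0, -0.001]
force: [-7.9, 3.6, 12.8]
finger_gap: 0.123
grip_force: 35.0
```

>>> {"api": "servo_tool", "payload": {"deltas": [[0.3,0,0,0,0],[0.3,0,0,0,0],[0.3,0,0,0,0],[0.3,18,0,0,0],[0.3,17,0,0,0]]}}

```text
t: 17.65
position: [0.5227, 0.3176, 0.0306]
ee_rot: [0.988, -0.157, -0.0, 0.0]
force: [-0.0, -0.9, -0.2]
finger_gap: 0.296
grip_force: 0.0
```

>>> {"api": "servo_tool", "payload": {"deltas": [[0.3,0,0,0,0],[0.05,0,0,0,0],[0.05,0,0,0,0],[0.05,0,0,0,0],[0.05,0,0,0,0]]}}

```text
t: 18.15
position: [0.522, 0.3178, 0.0306]
ee_rot: [0.988, -0.157, -0.0, 0.0]
force: [0.0, 0.3, -1.1]
finger_gap: 0.129
grip_force: 35.0
```

```bash
python3 - <<'E'
from h import *
p,a,s=pose();print(p,a,s['grip_force'],s['finger_gap'],s['force'])
E
```

```text
[0.52202743 0.31781175 0.03059818] -0.31479651532326036 34.99443054199219 0.12866213229873946 [ 0.01957754  0.33457315 -1.07822465]
```

>>> {"api": "servo_tool", "payload": {"deltas": [[0.05,0,0,-10,0],[0.05,0,0,-30,0],[0.05,0,0,-40,0],[0.05,0,0,-22,0],[0.05,0,0,0,0]]}}

```text
t: 18.65
position: [0.5239, 0.3185, 0.1366]
ee_rot: [0.988, -0.157, 0.003, -0.002]
force: [0.8, -0.3, -1.0]
finger_gap: 0.128
grip_force: 35.0
```

```bash
python3 - <<'E'
from h import *
plan(.05,(.49,.1,.13,-.25),(.4775,-.2948,.13,-.183),(.4775,-.2948,.08,-.183,25))
E
```

```text
t 18.65 F [ 0.8 -0.3 -1. ] gap 0.128 grip 35.0
[[0.05, 7.0, 43.5, 1.5, -0.01], [0.05, 6.5, 44.0, 1.5, -0.01], [0.05, 6.5, 43.5, 1.0, -0.02], [0.05, 5.5, 44.0, 1.5, -0.01], [0.05, 4.5, 44.0, 1.0, -0.02]]
[[0.05, 9.5, 43.0, 0.0, -0.01], [0.05, 9.0, 43.0, 0.0, -0.01], [0.05, 8.5, 43.0, 0.0, -0.01], [0.05, 8.0, 43.0, 0.0, -0.01], [0.05, 7.5, 43.0, 0.0, -0.0]]
[[0.05, 7.5, 43.5, 0.0, -0.01], [0.05, 7.0, 43.5, 0.0, -0.0], [0.05, 7.0, 43.0, 0.0, -0.01], [0.05, 7.0, 43.5, 0.0, -0.0], [0.05, 0.0, 0.0, 16.5, -0.0]]
[[0.05, 0.0, 0.0, 17.0, -0.0], [0.05, 0.0, 0.0, 16.5, -0.0], [0.05, 0, 0, 0, 0], [0.05, 0, 0, 0, 0], [0.05, 0, 0, 0, 0]]
end [ 477.5 -294.8   80.1] -0.185
```

>>> {"api": "servo_tool", "payload": {"deltas": [[0.05,7,44,0,-0.01],[0.05,6,44,0,-0.01],[0.05,6,44,0,-0.02],[0.05,6,44,0,-0.01],[0.05,5,44,0,-0.02]]}}

```text
t: 19.15
position: [0.487, 0.0967, 0.1319]
ee_rot: [0.993, -0.122, -0.001, 0.0]
force: [0.8, -0.2, -0.9]
finger_gap: 0.126
grip_force: 35.0
```

>>> {"api": "servo_tool", "payload": {"deltas": [[0.05,9,43,0,-0.01],[0.05,9,43,0,-0.01],[0.05,9,43,0,-0.01],[0.05,8,43,0,-0.01],[0.05,8,43,0,0]]}}

```text
t: 19.65
position: [0.4811, -0.1224, 0.132]
ee_rot: [0.995, -0.102, -0.001, -0.0]
force: [0.7, 1.0, 0.1]
finger_gap: 0.129
grip_force: 35.0
```

>>> {"api": "servo_tool", "payload": {"deltas": [[0.05,8,43,0,-0.01],[0.05,7,43,0,0],[0.05,7,43,0,-0.01],[0.05,7,43,6,0],[0.05,0,0,16,0]]}}

```text
t: 20.15
position: [0.477, -0.2999, 0.1107]
ee_rot: [0.996, -0.094, 0.001, 0.001]
force: [-0.3, 1.1, -1.1]
finger_gap: 0.129
grip_force: 35.0
```

>>> {"api": "servo_tool", "payload": {"deltas": [[0.05,0,0,16,0],[0.05,0,0,12,0],[0.05,0,0,0,0],[0.05,0,0,0,0],[0.05,0,0,0,0]]}}

```text
t: 20.65
position: [0.4775, -0.2952, 0.0833]
ee_rot: [0.996, -0.092, 0.0, 0.0]
force: [1.0, -0.6, -1.2]
finger_gap: 0.129
grip_force: 35.0
```

```bash
python3 - <<'E'
from h import *
im=cams.capture('wrist')
p,a,s=pose();print(p,a);x=np.array([np.cos(a),np.sin(a),0])
for L in(.058,.062,.066):print(L,proj('wrist',p+L*x-[0,0,.021]))
for r in range(140,200,4):print(r,im[r,296:340:4].astype(int).sum(1)//3)
plan(.05,(.4775,-.2948,.052,-.183,9))
E
```

```text
[ 0.47744711 -0.29527378  0.08335042] -0.18481212714742964
0.058 [317.66330059 188.77380772]
0.062 [317.67479427 180.13435848]
0.066 [317.68645239 171.37130985]
140 [207 209 209 204 204 206 204 205 206 210 208]
144 [208 209 209 208 205 208 205 206 208 210 208]
148 [207 205 204 206 205 207 204 204 208 207 205]
152 [205 206 204 206 207 207 204 204 206 206 206]
156 [203 206 208 207 207 207 204 207 210 210 209]
160 [204 205 207 203 207 210 210 210 208 209 208]
164 [205 206 206 208 208 208 208 206 207 207 215]
168 [207 206 205 208 210 206 207 208 208 217 216]
172 [208 205 205 207 207 206 206 207 208 216 219]
176 [205 208 207 210 206 206 205 204 217 216 212]
180 [206 206 202  85  70  56  69  89 215 218 214]
184 [207 204 193 104 154 179 190 163 143 215 215]
188 [209 204 118 116 156 182 200 165 129 217 213]
192 [205 205  96 117 158 180 206 166 138 216 213]
196 [207 206  96 120 159 182 204 165 135 206 207]
t 20.7 F [ 0.9 -0.2 -0.5] gap 0.128 grip 35.0
[[0.05, 0.0, 0.0, 8.0, -0.0], [0.05, 0.0, 0.0, 8.0, -0.0], [0.05, 0.0, 0.0, 7.5, -0.0], [0.05, 0.0, -0.5, 8.0, -0.0], [0.05, 0, 0, 0, 0]]
end [ 477.5 -294.8   51.9] -0.185
```

The tip is at row 180, so the reamer is gripped exactly at its centre. I'll lower it, release it and go for the thin mill.

>>> {"api": "servo_tool", "payload": {"deltas": [[0.05,0,0,8,0],[0.05,0,0,8,0],[0.05,0,0,8,0],[0.05,0,0,6,0],[0.05,0,0,0,0]]}}

```text
t: 21.2
position: [0.4765, -0.2949, 0.0515]
ee_rot: [0.996, -0.092, -0.001, -0.0]
force: [0.6, -0.6, -1.5]
finger_gap: 0.13
grip_force: 35.0
```

>>> {"api": "servo_tool", "payload": {"deltas": [[0.05,0,0,2,0],[0.05,0,0,0,0],[0.35,0,0,0,0],[0.35,0,0,0,0],[0.35,0,0,0,0]]}}

```text
t: 21.7
position: [0.4771, -0.2953, 0.0508]
ee_rot: [0.996, -0.092, 0.0, 0.0]
force: [0.3, 0.3, 0.4]
finger_gap: 0.322
grip_force: 0.0
```

>>> {"api": "servo_tool", "payload": {"deltas": [[0.35,0,0,-10,0],[0.35,0,0,-25,0],[0.35,0,0,-40,0],[0.35,0,0,-30,0],[0.35,0,0,0,0]]}}

```text
t: 22.2
position: [0.4787, -0.2964, 0.1604]
ee_rot: [0.996, -0.092, 0.003, 0.002]
force: [1.0, -0.5, -0.7]
finger_gap: 0.352
grip_force: 0.0
```

```bash
python3 - <<'E'
from h import *
plan(.5,(.43,.05,.155,-.15),(.36,.34,.155,-.13))
E
```

```text
t 22.2 F [ 1.  -0.5 -0.7] gap 0.352 grip 0.0
[[0.5, -14.0, -41.5, 0.5, -0.0], [0.5, -14.0, -41.5, 0.5, -0.01], [0.5, -13.5, -41.5, 0.5, -0.0], [0.5, -13.5, -41.5, 1.0, -0.01], [0.5, -13.0, -41.5, 0.5, -0.0]]
[[0.5, -13.0, -42.0, 1.0, -0.01], [0.5, -13.0, -42.0, 0.5, -0.0], [0.5, -12.5, -41.5, 1.0, -0.01], [0.5, -16.0, -39.5, 0.0, -0.0], [0.5, -16.0, -39.5, 0.0, -0.0]]
[[0.5, -16.0, -39.5, 0.0, -0.0], [0.5, -16.0, -39.5, 0.0, -0.0], [0.5, -16.0, -39.5, 0.0, -0.01], [0.5, -15.5, -40.0, 0.0, -0.0], [0.5, -15.0, -40.0, 0.0, -0.01]]
end [360.1 340.2 154.9] -0.125
```

>>> {"api": "servo_tool", "payload": {"deltas": [[0.4,-14,-41,0,0],[0.4,-14,-41,0,-0.01],[0.4,-14,-41,0,0],[0.4,-14,-42,0,-0.01],[0.4,-13,-42,0,0]]}}

```text
t: 22.7
position: [0.4448, -0.0777, 0.1556]
ee_rot: [0.997, -0.083, -0.0, -0.0]
force: [1.1, 0.9, 1.8]
finger_gap: 0.4
grip_force: 0.0
```

>>> {"api": "servo_tool", "payload": {"deltas": [[0.4,-13,-42,0,-0.01],[0.4,-13,-42,0,0],[0.4,-12,-42,0,-0.01],[0.4,-14,-40,0,0],[0.4,-12,-40,0,0]]}}

```text
t: 23.2
position: [0.4129, 0.1356, 0.1557]
ee_rot: [0.997, -0.073, -0.0, 0.0]
force: [1.2, -0.2, -0.1]
finger_gap: 0.398
grip_force: 0.0
```

>>> {"api": "servo_tool", "payload": {"deltas": [[0.4,-12,-40,0,0],[0.4,-12,-40,0,0],[0.4,-12,-40,0,0],[0.4,-12,-40,0,-0.01],[0.4,-12,-40,0,0]]}}

```text
t: 23.7
position: [0.3822, 0.3422, 0.1556]
ee_rot: [0.998, -0.067, -0.0, 0.0]
force: [0.2, -0.5, -1.1]
finger_gap: 0.399
grip_force: 0.0
```

```bash
python3 - <<'E'
from h import *
plan(.4,(.402,.3595,.09,-.133),(.402,.3595,.029,-.133,25))
E
```

```text
t 23.7 F [ 0.2 -0.5 -1.1] gap 0.399 grip 0.0
[[0.4, 8.5, -10.0, 33.0, -0.0], [0.4, 9.0, -10.0, 32.5, -0.0], [0.4, 0.0, 0.0, 20.5, -0.0], [0.4, 0.0, 0.0, 20.5, -0.0], [0.4, 0.0, 0.0, 20.0, -0.0]]
end [402.3 359.6  29.1] -0.135
```

>>> {"api": "servo_tool", "payload": {"deltas": [[0.4,9,-10,33,0],[0.4,9,-10,32,0],[0.4,0,0,0,0],[0.4,0,0,0,0],[0.4,0,0,0,0]]}}

```text
t: 24.2
position: [0.4037, 0.3578, 0.0921]
ee_rot: [0.998, -0.068, 0.001, -0.0]
force: [-0.4, -0.6, 1.1]
finger_gap: 0.4
grip_force: 0.0
```

```bash
python3 - <<'E'
from h import *
p,a,s=pose();im=cams.capture('wrist');print(p,a)
x=np.array([np.cos(-.133),np.sin(-.133),0]);C=np.array([.402,.3595,.009])
for L in(.035,.01):print(proj('wrist',C+L*x))
g=im.astype(int).sum(2)//3
e=proj('wrist',C+.035*x);c0=int(e[0])
for r in range(int(e[1])-20,int(e[1])+44,4):print(r,g[r,c0-24:c0+26:3])
plan(.4,(.402,.3595,.029,-.133,21))
E
```

```text
[0.40373387 0.35781893 0.09206807] -0.1356348400273654
[315.29461324 213.99606685]
[315.41168137 250.06702413]
193 [111 112 113 116 181 180 183 182 181 185 185 184 186 185 189 185 184]
197 [114 115 113 113 147 183 181 183 182 184 185 188 185 186 187 188 186]
201 [117 118 118 111 130 180 184 184 183 178 176 185 181 190 188 188 187]
205 [112 112 115 113 109 183 184 186 174 176 175 175 178 186 184 187 189]
209 [113 112 114 109 108 179 180 176 171 176 177 174 179 186 190 185 189]
213 [115 113 115 112 107 138 125  98 120 175 175 175 173 185 187 188 187]
217 [116 118 116 117 114  79  47  45  90  59  97 159 185 185 188 185 183]
221 [119 117 114 114 116  73  81 143 105 135 119 156 161 184 185 184 181]
225 [116 117 117 118 116  72  81 135 109 143 123 158 184 184 181 185 184]
229 [117 117 113 116 114  82  84  73 172 136 128 159 178 184 184 187 189]
233 [118 113 114 118 118  86  85  84 165 132 151 158 180 186 186 191 190]
237 [115 113 117 117 113  78  64  90  75 159 128 157 180 187 187 189 189]
241 [117 115 117 115 115  75  87  89 106 157 110 157 179 187 186 187 186]
245 [118 113 115 115 116  76  89  66 145 150 118 159 186 188 184 189 184]
249 [117 117 118 118 115  76  88  87 126 129 153 157 186 187 184 186 181]
253 [113 112 115 116 113  76  79  86 115 136 146 158 182 184 184 182 182]
t 24.25 F [0.8 0.8 0.3] gap 0.401 grip 0.0
[[0.4, -0.5, -0.5, 16.0, -0.0], [0.4, -0.5, -0.5, 15.5, -0.0], [0.4, -0.5, 0.0, 16.0, -0.0], [0.4, -0.5, -0.5, 15.5, -0.0], [0.4, 0, 0, 0, 0]]
end [402.1 359.6  29.2] -0.136
```

The mill's tip is where predicted (about row 214, column 314). I'll descend and grip.

>>> {"api": "servo_tool", "payload": {"deltas": [[0.4,-1,-1,16,0],[0.4,-1,-1,16,0],[0.4,0,0,16,0],[0.4,0,0,15,0],[0.4,0,0,0,0]]}}

```text
t: 24.75
position: [0.4013, 0.3596, 0.0269]
ee_rot: [0.998, -0.068, -0.001, 0.001]
force: [-0.5, -0.0, -0.1]
finger_gap: 0.398
grip_force: 0.0
```

>>> {"api": "servo_tool", "payload": {"deltas": [[0.05,0,0,0,0],[0.05,0,0,0,0],[0.05,0,0,0,0],[0.05,0,0,0,0],[0.05,0,0,0,0]]}}

```text
t: 25.25
position: [0.402, 0.3604, 0.0282]
ee_rot: [0.998, -0.068, 0.0, -0.0]
force: [-0.6, -0.1, 6.3]
finger_gap: 0.126
grip_force: 35.0
```

>>> {"api": "servo_tool", "payload": {"deltas": [[0.05,0,0,-10,0],[0.05,0,0,-30,0],[0.05,0,0,-40,0],[0.05,0,0,-22,0],[0.05,0,0,0,0]]}}

```text
t: 25.75
position: [0.403, 0.3611, 0.1331]
ee_rot: [0.998, -0.068, 0.002, -0.002]
force: [1.2, -0.9, -0.9]
finger_gap: 0.124
grip_force: 34.9
```

```bash
python3 - <<'E'
from h import *
plan(.05,(.43,.1,.13,-.15),(.5085,-.1276,.13,-.183),(.5085,-.1276,.08,-.183,25))
E
```

```text
t 25.75 F [ 1.2 -0.9 -0.9] gap 0.124 grip 34.9
[[0.05, 10.5, 42.5, 0.5, 0.0], [0.05, 10.5, 42.5, 0.5, 0.0], [0.05, 10.0, 42.5, 0.5, 0.0], [0.05, 10.5, 42.5, 0.5, 0.0], [0.05, 10.0, 42.5, 0.5, 0.01]]
[[0.05, 11.0, 42.5, 0.5, 0.0], [0.05, 18.5, 35.5, 0.0, 0.01], [0.05, 19.0, 35.5, 0.0, 0.01], [0.05, 19.0, 35.5, 0.0, 0.0], [0.05, 19.0, 35.0, 0.0, 0.01]]
[[0.05, 19.5, 35.0, 0.0, 0.0], [0.05, 19.5, 35.5, 0.0, 0.01], [0.05, 0.0, 0.0, 16.5, -0.0], [0.05, 0.0, 0.0, 17.0, -0.0], [0.05, 0.0, 0.0, 16.5, -0.0]]
end [ 508.6 -127.9   80.1] -0.185
```

>>> {"api": "servo_tool", "payload": {"deltas": [[0.05,10,42,0,0],[0.05,10,42,0,0],[0.05,10,42,0,0],[0.05,10,43,0,0],[0.05,11,43,0,0.01]]}}

```text
t: 26.25
position: [0.423, 0.1415, 0.1289]
ee_rot: [0.997, -0.072, -0.001, 0.0]
force: [0.3, -0.2, -0.2]
finger_gap: 0.126
grip_force: 34.9
```

>>> {"api": "servo_tool", "payload": {"deltas": [[0.05,11,43,0,0],[0.05,19,35,0,0.01],[0.05,19,35,0,0.01],[0.05,19,35,0,0],[0.05,19,35,0,0.01]]}}

```text
t: 26.75
position: [0.4812, -0.0527, 0.1288]
ee_rot: [0.996, -0.088, -0.001, -0.0]
force: [0.5, 1.0, -1.2]
finger_gap: 0.127
grip_force: 34.9
```

>>> {"api": "servo_tool", "payload": {"deltas": [[0.05,19,35,0,0],[0.05,19,36,0,0.01],[0.05,0,0,16,0],[0.05,0,0,17,0],[0.05,0,0,16,0]]}}

```text
t: 27.25
position: [0.5058, -0.1278, 0.079]
ee_rot: [0.996, -0.093, -0.001, -0.0]
force: [0.0, -0.0, -1.2]
finger_gap: 0.125
grip_force: 34.9
```

>>> {"api": "servo_tool", "payload": {"deltas": [[0.05,0,0,0,0],[0.05,0,0,0,0],[0.05,0,0,0,0],[0.05,0,0,0,0],[0.05,0,0,0,0]]}}

```text
t: 27.75
position: [0.5068, -0.1277, 0.0812]
ee_rot: [0.996, -0.092, 0.0, 0.0]
force: [-0.3, 0.4, -0.0]
finger_gap: 0.123
grip_force: 34.9
```

```bash
python3 - <<'E'
from h import *
im=cams.capture('wrist')
p,a,s=pose();print(p,a);x=np.array([np.cos(a),np.sin(a),0])
for L in(.031,.035,.039):print(L,proj('wrist',p+L*x-[0,0,.0195]))
g=im.astype(int).sum(2)//3
for r in range(210,270,4):print(r,g[r,296:340:4])
plan(.05,(.5085,-.1276,.0495,-.183,9))
E
```

```text
[ 0.50670608 -0.12763493  0.08105978] -0.18506669648221966
0.031 [317.61699957 244.95481002]
0.035 [317.62751329 237.02392019]
0.039 [317.63817192 228.98372224]
210 [141 141 140 144 144 141 138 221 222 223 221]
214 [143 147 145 144 148 204 206 224 223 223 223]
218 [147 143 142 145 177 146 223 224 224 218 226]
222 [12  5  8  6  6  7  6  4  3  3  4]
226 [11 12 14 12 15 14 11 11 11 11 19]
230 [12 14  7 14 14 13  9 10 11 18 19]
234 [12 10 12 11 11 13 12 16 11  5 24]
238 [ 7 10 16 48 50 43 48 47 16 13 18]
242 [14 12  8 71 60 64 83 60 41 25 22]
246 [15 17 18 80 83 77 93 71 37 17 18]
250 [ 8 14  9 76 81 88 90 76 57 21 19]
254 [ 9 14 10 84 82 82 84 77 75 20 21]
258 [11  6 16 84 86 80 91 62 80 22 22]
262 [16  4 15 83 83 87 88 70 75 18 17]
266 [13 11 14 83 58 93 82 94 61 23 22]
t 27.8 F [ 0.1  0.  -1.1] gap 0.125 grip 34.9
[[0.05, 0.5, 0.0, 8.0, -0.0], [0.05, 0.5, 0.0, 8.0, -0.0], [0.05, 0.5, 0.0, 8.0, -0.0], [0.05, 0.5, -0.5, 7.5, -0.0], [0.05, 0, 0, 0, 0]]
end [ 508.8 -127.5   49.6] -0.185
```

>>> {"api": "servo_tool", "payload": {"deltas": [[0.05,1,0,8,0],[0.05,1,0,8,0],[0.05,0,0,8,0],[0.05,0,0,6,0],[0.05,0,0,0,0]]}}

```text
t: 28.3
position: [0.5079, -0.1278, 0.0495]
ee_rot: [0.996, -0.092, -0.001, -0.0]
force: [-0.2, -0.1, -0.4]
finger_gap: 0.123
grip_force: 34.9
```

>>> {"api": "servo_tool", "payload": {"deltas": [[0.05,0,0,2,0],[0.05,0,0,0,0],[0.35,0,0,0,0],[0.35,0,0,0,0],[0.35,0,0,0,0]]}}

```text
t: 28.8
position: [0.5086, -0.1281, 0.0488]
ee_rot: [0.996, -0.092, 0.0, 0.0]
force: [-0.4, 0.0, 0.4]
finger_gap: 0.323
grip_force: 0.0
```

>>> {"api": "servo_tool", "payload": {"deltas": [[0.35,0,0,-10,0],[0.35,0,0,-25,0],[0.35,0,0,-40,0],[0.35,-20,0,-40,0],[0.35,-20,40,-20,0]]}}

```text
t: 29.3
position: [0.4627, -0.1584, 0.1873]
ee_rot: [0.996, -0.091, 0.002, 0.0]
force: [-0.1, -0.8, 0.9]
finger_gap: 0.35
grip_force: 0.0
```

>>> {"api": "servo_tool", "payload": {"deltas": [[0.35,-20,40,0,0],[0.35,0,20,0,0],[0.35,0,0,0,0],[0.35,0,0,0,0],[0.35,0,0,0,0]]}}

```text
t: 29.8
position: [0.4314, -0.2144, 0.1837]
ee_rot: [0.996, -0.092, -0.0, -0.0]
force: [0.4, -0.3, 0.0]
finger_gap: 0.349
grip_force: 0.0
```

```bash
python3 - <<'E'
from h import *
w=cams.capture('wrist')[:,:,::-1];t=cams.capture('scene')[:,:,::-1]
cv2.imwrite('pics/f.png',cv2.vconcat([w[60:340],cv2.resize(t[160:270,340:500],(640,320),interpolation=2)[:,:]]))
E
```

```text
(no output)
```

View pics/f.png

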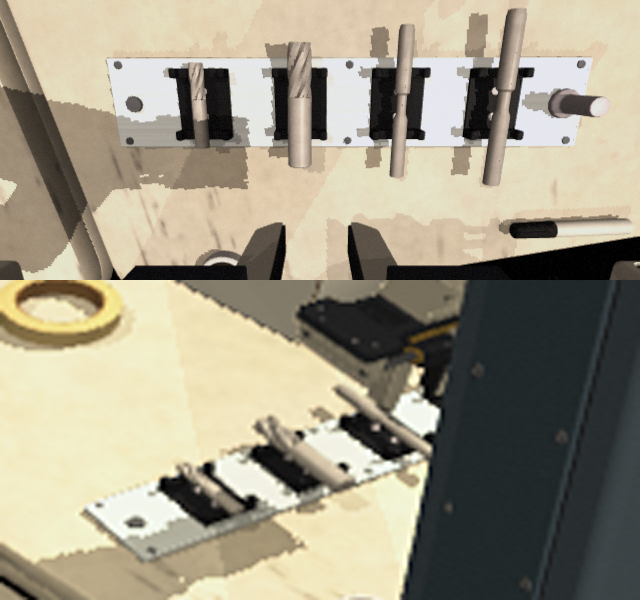

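The four tools lie in both notches in order of length: long reamer next to the post, then short reamer, thick mill and thin mill. The gripper is clear, so I'm handing in.

```bash
python3 -c "
from bench import arm
print(arm.hand_in())"
```

```text
the job is handed in; nothing more can be done
None
```

The four tools lie in the cradles in order of length, with the long reamer next to the post and the thin mill farthest away; the oil bottle was not touched, and the job was handed in at about 30 s.

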